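Nest the mixing cups, then thread the trim tool out of the covered bin

TASK

In the covered white bin the long trim tool is hemmed in by two metal cups. Clear them by nesting in size order: stand the middle cup down inside the large cup on the bench, then the small cup down inside the middle one. Then take the trim tool, which is longer than the bin's mouth, tilt it so that one end comes up through the mouth first, draw it right out, and finish while holding it still in the gripper with the whole tool about 10 cm or more above the bin and touching nothing else; leave the chock, the jar and the vacuum where they are.

Things in the scene. Friction and masses are not known exactly. Their poses are not given: they have to be found in the camera images.
- bin: white plastic bin fixed to the bench, 320 (x) x 154 (y) x 63 mm high; origin at the centre of its underside. Floor 6, walls 5 mm. Fixed lids over both ends, underside 58, top 63 mm above the bench; the open mouth between them spans x = -77.5 to 77.5, y = -72 to 72 mm. Under the lids the inside runs on to x = -155 and 155 mm
- tool_centre (a point): middle of the trim tool, a rigid pry bar 220 mm long, 0.12 kg, at first flat on the bin floor along the bin's x, its ends under the lids. Point half-way along, 8 mm above its underside; x towards the blade, z up. x = -110 to 25 mm: handle 20 mm wide (y), 16 mm thick (z); beyond it a blade 24 mm wide, 7 mm thick, flush with the underside. Balances near x = -15 mm
- tool_handle_end (a point): centre of the trim tool's handle end face
- tool_blade_end (a point): centre of the trim tool's blade end face
- cup_large_centre (a point): centre (half-way up) of the large cup: upright round open metal cup, outside diameter 76 mm, 60 mm high, wall 4 mm, floor 5 mm, loose, standing on the bench beside the bin; z up its axis
- cup_middle_centre (a point): centre (half-way up) of the middle cup: outside diameter 52 mm, 74 mm high, wall 4 mm, floor 5 mm, about 0.09 kg, standing in the bin's mouth on the bin floor on one side of the tool (either side). Nested in the large cup its rim stands 19 mm above the large cup's rim
- cup_small_centre (a point): centre (half-way up) of the small cup: outside diameter 30 mm, 84 mm high, wall 4 mm, floor 5 mm, about 0.06 kg, standing in the bin's mouth on the other side of the tool. Nested in the middle cup its rim stands 15 mm above the middle cup's rim
- chock: bystander: green wedge-shaped wheel chock, 130 x 80 x 65 mm; origin at the centre of its underside
- jar: bystander: closed clear glass jar with a wire-hinged lid, diameter 84 mm, 122 mm high; origin at the centre of its underside
- vacuum: bystander: silver handheld vacuum, 290 mm long, 150 mm high; origin under its middle
Things that resemble listed ones, but are neither listed nor needed, are in the scene too. Leave any orange or pink look-alike of the part that bears cup_middle_centre alone.

How it is judged:
On the way, in this order (a step that is already met when the one before it is completed fails the run):
1. the middle cup stands inside the large cup, let go (horizontal distance between cup_middle_centre and cup_large_centre below 0.014 m and z of cup_middle_centre in the frame of cup_large_centre below 0.02 m and angle between cup_middle_centre's own z axis and vertical below 0.15 rad and height (world z) of cup_large_centre below 0.036 m and contact force between the fingers and cup_middle below 0.1 N), for 0.2 s.
2. the small cup stands inside the middle cup, let go (horizontal distance between cup_small_centre and cup_middle_centre below 0.014 m and z of cup_small_centre in the frame of cup_middle_centre below 0.018 m and angle between cup_small_centre's own z axis and vertical below 0.15 rad and contact force between the fingers and cup_small below 0.1 N), for 0.2 s.
3. the tool is tilted: one end is up out of the mouth while the other is still below the lids (((height (world z) of tool_blade_end above 0.075 m and height (world z) of tool_handle_end below 0.055 m) or (height (world z) of tool_handle_end above 0.075 m and height (world z) of tool_blade_end below 0.055 m))), for 0.05 s.
At the end, for the whole second after the job is handed in: Tool held by the fingers (over 1 N), both ends over 120 mm above the bench (57 mm over the lids), slower than 50 mm/s, touching no bin, cup or bystander; small cup in middle cup in large cup, upright within 0.15 rad, axes within 14 mm, seated within 8 mm, large cup on the bench (height (world z) of each of tool_blade_end, tool_handle_end above 0.12 m and contact force between the fingers and trim_tool above 1 N and contact force between trim_tool and bin below 0.05 N and contact force between trim_tool and cup_large below 0.05 N and contact force between trim_tool and cup_middle below 0.05 N and contact force between trim_tool and cup_small below 0.05 N and contact force between trim_tool and vacuum below 0.05 N and contact force between trim_tool and jar below 0.05 N and contact force between trim_tool and chock below 0.05 N and linear speed of trim_tool below 0.05 m/s and horizontal distance between cup_middle_centre and cup_large_centre below 0.014 m and z of cup_middle_centre in the frame of cup_large_centre below 0.02 m and horizontal distance between cup_small_centre and cup_middle_centre below 0.014 m and z of cup_small_centre in the frame of cup_middle_centre below 0.018 m and angle between each of cup_large_centre, cup_middle_centre, cup_small_centre's own z axis and vertical below 0.15 rad and height (world z) of cup_large_centre below 0.036 m); the arm keeps its last pose, push and grip.
It fails at once if a bystander is moved by more than 30 mm (distance of any of chock, jar, vacuum from where it was at the start of the episode above 0.03 m).
It also fails if it takes over 72 s, if anything falls off the work surface, if the arm or the gripper's body presses on something with over 40 N, if the wrist force passes 120 N, or if a joint passes its speed limit or range.

ROBOT

A 6-joint arm with a two-finger parallel gripper is mounted at the origin on the work surface. World frame = base frame: x ahead of the robot, y to its left, z up, the work surface at z = 0. Lengths are in m, angles in rad, forces in N, time in s.
With the tool pointing down it reaches from about 0.275 to 1 m from the base axis. Payload 8.4 kg.
Tool frame: the origin (TCP) lies between the finger pads; the fingertips stand 19 mm ahead of it and the grasp point (between the pads) is the TCP; z points along the fingers, y is the line along which they close (so a half turn about z gives the same grasp; the last joint's range is limited). The gripper opens to 85 mm and grips with 20 to 120 N. Pads are 22 mm wide; open, the fingers measure 114 mm over their backs; the gripper's body (76 mm by 85 mm) begins 54 mm behind the grasp point. The pads swing forward as they close: fully open they stand 13 mm farther back than shut.
Start: joints at [1.31, 0.353, 1.633, -0, 1.155, -0.002], TCP at [0.16, 0.604, 0.25] pointing down, gripper open.
Joint ranges: [-2.63, 2.63], [-0.92, 2.1], [0.06, 2.66], [-1.3, 4.44], [0, 2.69], [-3.02, 3.02]. Speed limits (rad/s): [2.22, 2.22, 2.79, 3.14, 3.14, 3.14].

INTERFACE

Orientations are given as a unit quaternion [w, x, y, z].
In Python, from rig import robot gives the robot as it stands. The module is installed in compiled form; this text tells all that it offers.
- The arm moves only by the tool apply_moves, never from a script. Its argument "deltas" is a list of rows, each a list of 7 numbers: the turn, a rotation vector about the tool's x, y, z normalised to -1 to 1, where 1 is 90 degrees, then the shift along the tool's x, y, z normalised to -1 to 1, where 1 is 15 cm, then the opening, from 0 (shut) to 1 (fully open). In form: [[ax, ay, az, tx, ty, tz, hand], ...]. A call has 1 to 5 rows; each row shifts and turns the commanded pose from where the row before left it, along the tool's axes as they then stand; what a row does not reach is not made up. A row lasts 1/12 s, in which the tool goes at most 41.7 mm and 7.16 degrees, less where a joint would pass 70% of its speed; a pose out of reach is approached as far as the arm can. A call with a number of a shift or a turn outside -1 to 1 is refused whole. A call with a gripper value outside its range is refused whole. The fingers move at their own pace and stop on an object; "force" is the grip in N (left out, the last holds). Time passes only in rows, so rows that do not move let the fingers close. It gives the time, the measured TCP pose, the force, the opening and the grip force at its end, in the units of the state.
- robot.get_obs(): the state, without advancing time (a new reading comes with each control period).
- robot.capture(name): name is "side" or "top"; returns a dict with "pixels" (384x512x3 uint8, red, green, blue), "fovy" (degrees; the focal length in pixels is half the picture's height over the tangent of half this angle, whatever the lens; pixels are square), "cx", "cy" (the principal point, pixels), "dist" ([k1, k2, p1, p2, k3] as OpenCV has them; the pictures are not rectified), "view" (4x4, takes a point from world to camera coordinates). Camera axes: x right, y up, looking along -z (the intrinsics and any distortion apply to the point x, -y, -z); pixel columns grow to the right and rows downward; lengths in m; the calibration is good to about 2 mm. A picture is of the moment at which its call begins. There is no depth.
- robot.hand_in(): hands the job in; it is judged then, once.
The state is a dict: "time": time; "joint_pos": joint angles; "qd": joint speeds; "effort": joint torques, N m; "position": TCP position; "eef_rot": TCP orientation; "contact_force": force on the tool from outside, world axes, zero at the start; "torque": the same for the moment, N m; "gripper_width": finger opening in m; "finger_force": force on a finger pad.
Only numpy, scipy, OpenCV 4.12 (cv2) and the standard library are available. Lean on these libraries where they do the work, as an engineer would, in place of code of your own. Each camera call takes 0.05 s, during which the arm holds its last target. There are 200 camera calls.

## Working session

There is one attempt and no reset: what is moved stays moved. The work goes in short steps, Python scripts to look and compute and a tool call to move; the robot and the scene stay as the last step left them, time stands still between calls to the robot, and variables do not carry over. Pictures are saved under pics/ and viewed, at most 10 in all, crops included, and the job is handed in when it is done.

Besides the shell and the picture viewer there is one more tool, called after ">>>" by a JSON object that holds its "method" and its "body", one argument or row to a line. apply_moves: Moves the arm, as the interface text tells. Scaled input: -1 to 1 covers 15 cm each way for a shift and 90 degrees each way for a turn. Its arguments: {"type":"object","properties":{"deltas":{"type":"array"},"force":{"type":"number"}},"required":["deltas"]}

```bash
mkdir -p pics; cat > h.py <<'E'
import numpy as np, cv2
from rig import robot
def cap(n,f=None):
    c=robot.capture(n)
    if f: cv2.imwrite('pics/'+f,c['pixels'][:,:,::-1])
    return c
def KD(c):
    f=192/np.tan(np.radians(c['fovy'])/2)
    return np.array([[f,0,c['cx']],[0,f,c['cy']],[0,0,1.]]),np.array(c['dist'],float)
def ray(c,u,v):
    K,D=KD(c); p=cv2.undistortPoints(np.array([[[u,v]]],float),K,D)[0,0]
    V=np.array(c['view']);R=V[:3,:3];t=V[:3,3]
    return -R.T@t, R.T@np.array([p[0],-p[1],-1])
def onz(c,u,v,z):
    o,d=ray(c,u,v); return o+d*(z-o[2])/d[2]
def proj(c,P):
    K,D=KD(c);V=np.array(c['view']);q=np.atleast_2d(P)@V[:3,:3].T+V[:3,3]
    q=q*[1,-1,-1]; return cv2.projectPoints(q,np.zeros(3),np.zeros(3),K,D)[0][:,0]
E
python3 - <<'E'
from h import *
for n in('side','top'):
    c=cap(n,n+'0.png'); V=np.array(c['view']);print(n,c['fovy'],c['dist'],-V[:3,:3].T@V[:3,3])
    cv2.imwrite(f'pics/{n}0b.png',cv2.resize(c['pixels'][:,:,::-1],(800,600),interpolation=2))
o=robot.get_obs();print(o['position'],o['eef_rot'],o['gripper_width'],o['time'])
E
```

```text
side 48.891917845064725 [-0.09417909  0.          0.          0.          0.        ] [ 0.1198978  -0.8743101   0.89025123]
top 51.71259961535034 [-0.07675577  0.          0.          0.          0.        ] [0.49708157 0.00865593 1.25636695]
[0.15984871 0.60380666 0.24962279] [-7.99468956e-05  1.29041063e-01  9.91639054e-01 -6.20405602e-04] 0.08574693171089112 0.1
```

View pics/top0b.png

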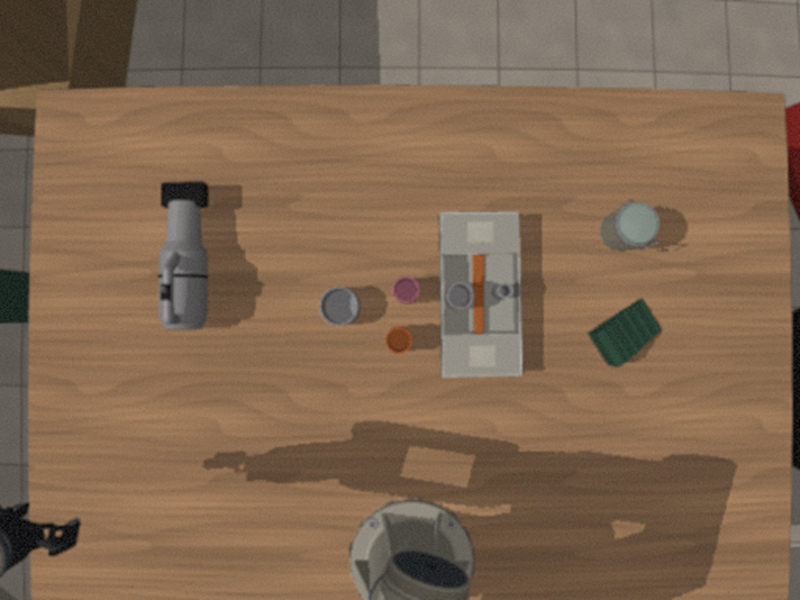

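View pics/side0b.png

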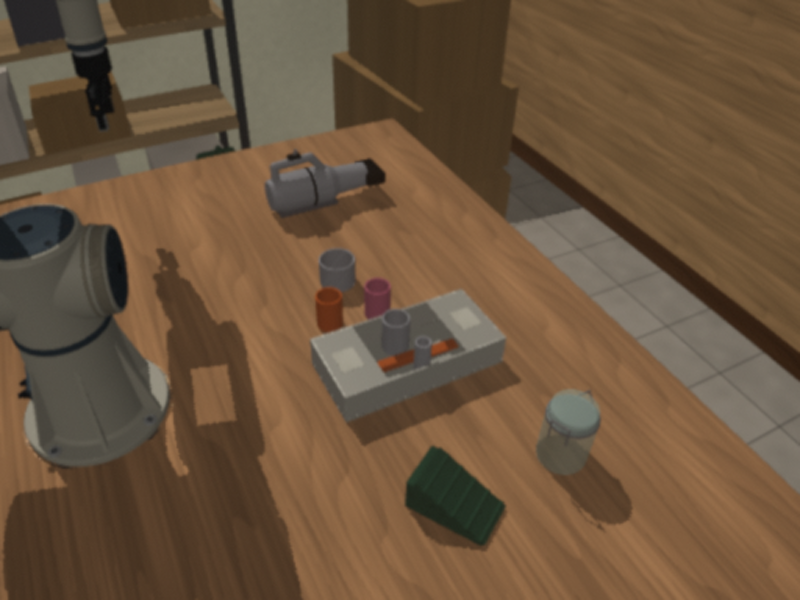

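The top view shows the large cup at (340,306), middle cup at (459,296), small cup at (503,290), tool along column 478, and bin corners (440,212)–(522,377). The decoys are pink at (406,290) and orange at (399,340). I'll zoom in for accuracy.

```bash
python3 - <<'E'
import cv2
a=cv2.imread('pics/top0.png');b=a[130:250,195:345]
cv2.imwrite('pics/topc.png',cv2.resize(b,(750,600),interpolation=cv2.INTER_CUBIC))
E
```

```text
(no output)
```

View pics/topc.png

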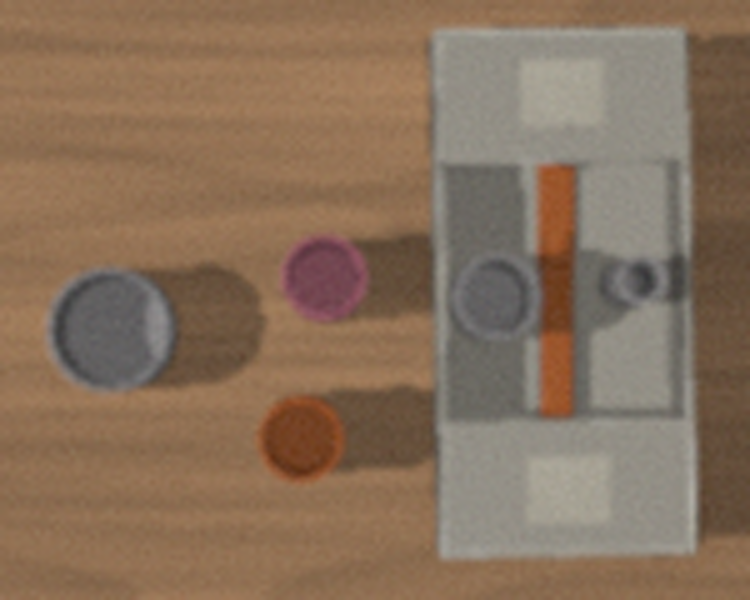

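The crop shows the rim centres: large (112,329), middle (497,298), small (640,283), pink (325,279) and orange (302,439). The tool strip spans x 538–575.

```bash
python3 - <<'E'
from h import *
c=cap('top'); s=cap('side')
f=lambda x,y,z:onz(c,195+(x+.5)/5-.5,130+(y+.5)/5-.5,z)
for n,x,y,z in [('large',112,329,.06),('mid',497,298,.08),('small',640,283,.09),('pink',325,279,.074),('orange',302,439,.074),('b1',432,30,.063),('b2',686,30,.063),('b3',440,556,.063),('b4',695,553,.063),('toolfar',556,165,.022),('toolnear',556,415,.022)]:
    p=f(x,y,z);print(n,p.round(4),(proj(s,p)[0]/.64).round(0))
a=s['pixels'][150:280,190:340,::-1];cv2.imwrite('pics/sidec.png',cv2.resize(a,(692,600),interpolation=2))
E
```

```text
large [0.5141 0.1402 0.06  ] [336. 259.]
mid [ 0.5326 -0.0908  0.08  ] [395. 317.]
small [ 0.5413 -0.1746  0.09  ] [421. 341.]
pink [0.544  0.0115 0.074 ] [376. 286.]
orange [0.4485 0.0251 0.074 ] [328. 295.]
b1 [ 0.6957 -0.053   0.063 ] [460. 288.]
b2 [ 0.6964 -0.2077  0.063 ] [505. 338.]
b3 [ 0.3778 -0.0579  0.063 ] [309. 338.]
b4 [ 0.3794 -0.212   0.063 ] [344. 397.]
toolfar [ 0.6177 -0.1328  0.022 ] [445. 341.]
toolnear [ 0.4614 -0.1325  0.022 ] [369. 367.]
```

View pics/sidec.png

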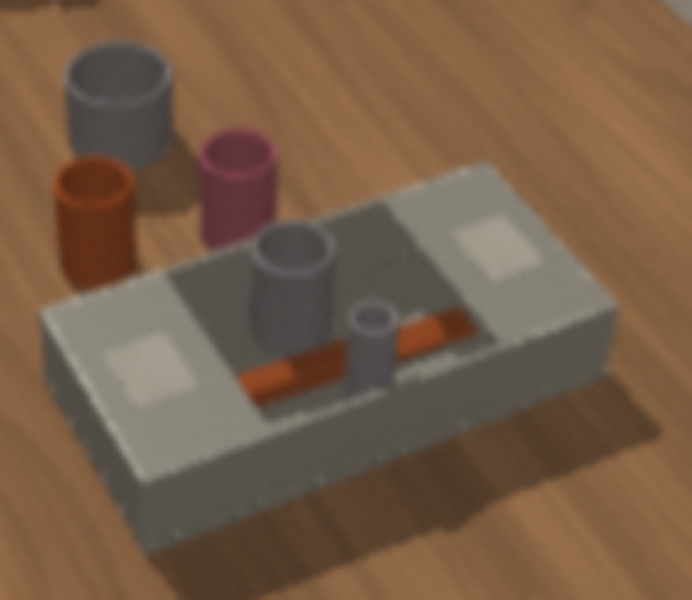

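>>> {"method": "apply_moves", "body": {
  "deltas": [
    [0, 0, 0.076, -0.207, -0.174, 0, 1],
    [0, 0, 0.076, -0.226, -0.147, 0, 1],
    [0, 0, 0.076, -0.242, -0.12, 0, 1],
    [0, 0, 0.076, -0.254, -0.091, 0, 1],
    [0, 0, 0.076, -0.263, -0.06, 0, 1]
  ],
  "force": 30
}}

```text
time: 0.62
position: [0.2769, 0.4369, 0.2502]
eef_rot: [0.0, 0.417, 0.909, -0.0]
contact_force: [0.2, 0.7, 0.3]
gripper_width: 0.086
finger_force: 0.0
```

>>> {"method": "apply_moves", "body": {
  "deltas": [
    [0, 0, 0.076, -0.269, -0.028, 0, 1],
    [0, 0, 0.076, -0.27, 0.005, 0, 1],
    [0, 0, 0.076, -0.268, 0.036, 0, 1],
    [0, 0, 0.076, -0.261, 0.068, 0, 1],
    [0, 0, 0.076, -0.251, 0.099, 0, 1]
  ]
}}

```text
time: 1.03
position: [0.3934, 0.271, 0.2504]
eef_rot: [0.0, 0.666, 0.746, 0.0]
contact_force: [-0.2, 0.1, 0.6]
gripper_width: 0.0854
finger_force: 0.0
```

>>> {"method": "apply_moves", "body": {
  "deltas": [
    [0, 0, 0.076, -0.238, 0.128, 0, 1],
    [0, 0, 0, -0.238, 0.128, 0, 1],
    [0, 0, 0, -0.238, 0.128, 0, 1],
    [0, 0, 0, -0.238, 0.128, 0, 1],
    [0, 0, 0, -0.238, 0.128, 0, 1]
  ]
}}

```text
time: 1.45
position: [0.4931, 0.0947, 0.2504]
eef_rot: [0.0, 0.708, 0.707, 0.0]
contact_force: [-0.3, 1.1, -0.4]
gripper_width: 0.0851
finger_force: 0.0
```

>>> {"method": "apply_moves", "body": {
  "deltas": [
    [0, 0, 0, -0.26, 0.05, 0, 1],
    [0, 0, 0, -0.26, 0.05, 0, 1],
    [0, 0, 0, -0.26, 0.05, 0, 1],
    [0, 0, 0, -0.26, 0.05, 0.1, 1],
    [0, 0, 0, -0.12, 0.02, 0.2, 1]
  ]
}}

```text
time: 1.87
position: [0.5283, -0.0809, 0.2082]
eef_rot: [0.003, 0.708, 0.706, 0.002]
contact_force: [1.6, 0.2, -1.0]
gripper_width: 0.0854
finger_force: 0.0
```

>>> {"method": "apply_moves", "body": {
  "deltas": [
    [0, 0, 0, 0, 0, 0.2, 1],
    [0, 0, 0, 0, 0, 0, 1],
    [0, 0, 0, 0, 0, 0, 1]
  ]
}}

```text
time: 2.12
position: [0.524, -0.0766, 0.1746]
eef_rot: [-0.002, 0.708, 0.706, -0.001]
contact_force: [-0.9, 1.0, 0.8]
gripper_width: 0.085
finger_force: 0.0
```

>>> {"method": "apply_moves", "body": {
  "deltas": [
    [0, 0, 0, -0.097, 0.057, 0, 1],
    [0, 0, 0, 0, 0, 0.16, 1],
    [0, 0, 0, 0, 0, 0.16, 1],
    [0, 0, 0, 0, 0, 0.16, 1],
    [0, 0, 0, 0, 0, 0.14, 1]
  ]
}}

```text
time: 2.53
position: [0.5359, -0.0913, 0.0836]
eef_rot: [0.001, 0.707, 0.707, 0.001]
contact_force: [0.6, -0.3, 0.1]
gripper_width: 0.0852
finger_force: 0.0
```

>>> {"method": "apply_moves", "body": {
  "deltas": [
    [0, 0, 0, 0, 0, 0.01, 1],
    [0, 0, 0, 0, 0, 0, 1]
  ]
}}

```text
time: 2.7
position: [0.5346, -0.0911, 0.0819]
eef_rot: [0.0, 0.707, 0.707, 0.0]
contact_force: [0.3, -0.1, 0.1]
gripper_width: 0.0854
finger_force: 0.0
```

```bash
python3 - <<'E'
from h import *
t=cap('top');s=cap('side')
a=cv2.resize(t['pixels'][130:250,215:345],(390,360),interpolation=2);b=cv2.resize(s['pixels'][140:260,195:325],(390,360),interpolation=2)
cv2.imwrite('pics/g1.png',np.hstack([a,b])[:,:,::-1])
E
```

```text
(no output)
```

View pics/g1.png

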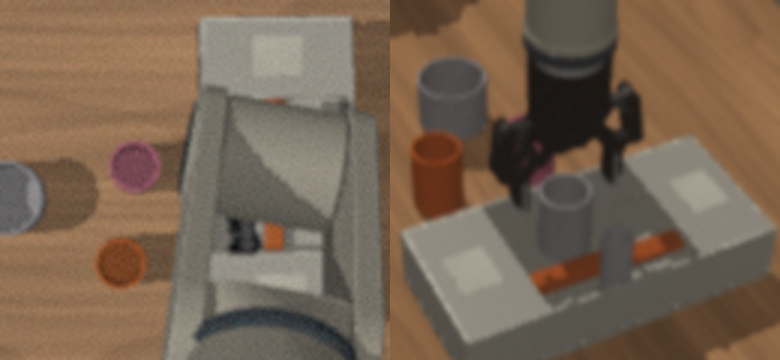

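The fingers straddle the middle cup's rim, at about (565,195) in the right-hand view, so I'm closing now.

>>> {"method": "apply_moves", "body": {
  "deltas": [
    [0, 0, 0, 0, 0, 0.03, 0.7],
    [0, 0, 0, 0, 0, 0, 0.4],
    [0, 0, 0, 0, 0, 0, 0.4],
    [0, 0, 0, 0, 0, 0, 0.4],
    [0, 0, 0, 0, 0, 0, 0.4]
  ],
  "force": 30
}}

```text
time: 3.22
position: [0.5344, -0.0913, 0.0776]
eef_rot: [0.001, 0.708, 0.707, 0.0]
contact_force: [-1.8, 0.4, 6.2]
gripper_width: 0.0513
finger_force: 30.1
```

>>> {"method": "apply_moves", "body": {
  "deltas": [
    [0, 0, 0, 0, 0, 0, 0.4],
    [0, 0, 0, 0, 0, 0, 0.4],
    [0, 0, 0, 0, 0, -0.05, 0.4],
    [0, 0, 0, 0, 0, -0.1, 0.4]
  ]
}}

```text
time: 3.55
position: [0.5327, -0.091, 0.0985]
eef_rot: [-0.001, 0.708, 0.707, -0.001]
contact_force: [-0.3, -0.5, -0.5]
gripper_width: 0.0518
finger_force: 31.6
```

>>> {"method": "apply_moves", "body": {
  "deltas": [
    [0, 0, 0, 0, 0, -0.2, 0.4],
    [0, 0, 0, 0, 0, -0.25, 0.4],
    [0, 0, 0, 0.14, -0.01, -0.15, 0.4],
    [0, 0, 0, 0.25, -0.02, 0, 0.4],
    [0, 0, 0, 0.25, -0.02, 0, 0.4]
  ]
}}

```text
time: 3.97
position: [0.5275, 0.0051, 0.1918]
eef_rot: [0.002, 0.708, 0.706, 0.002]
contact_force: [0.7, -0.6, -1.2]
gripper_width: 0.0516
finger_force: 31.7
```

>>> {"method": "apply_moves", "body": {
  "deltas": [
    [0, 0, 0, 0.25, -0.02, 0, 0.4],
    [0, 0, 0, 0.25, -0.02, 0, 0.4],
    [0, 0, 0, 0.25, -0.03, 0, 0.4],
    [0, 0, 0, 0.15, -0.01, 0, 0.4],
    [0, 0, 0, 0, 0, 0, 0.4]
  ]
}}

```text
time: 4.38
position: [0.5142, 0.1437, 0.1899]
eef_rot: [-0.0, 0.706, 0.708, 0.001]
contact_force: [1.0, 0.7, -0.2]
gripper_width: 0.0515
finger_force: 31.7
```

```bash
python3 - <<'E'
from h import *
t=cap('top');s=cap('side')
a=cv2.resize(t['pixels'][130:250,180:310],(390,360),interpolation=2);b=cv2.resize(s['pixels'][80:200,165:295],(390,360),interpolation=2)
cv2.imwrite('pics/g2.png',np.hstack([a,b])[:,:,::-1])
o=robot.get_obs();p=o['position'];print(p,o['gripper_width'])
L=np.array([.5141,.1402])
q=np.array([[*p[:2],p[2]+.002],[*p[:2],p[2]-.072],[*L,.06]])
print('top',(proj(t,q)-[180,130])*3);print('side',(proj(s,q)-[165,80])*3+[390,0])
E
```

```text
[0.51434915 0.14051103 0.18951279] 0.051772111574338434
top [[ 94.53536582 193.82744896]
 [104.07476682 195.09635234]
 [110.98341685 196.22222997]]
side [[536.38668543 153.00892675]
 [538.99759665 212.81268257]
 [540.82865931 256.69183729]]
```

View pics/g2.png

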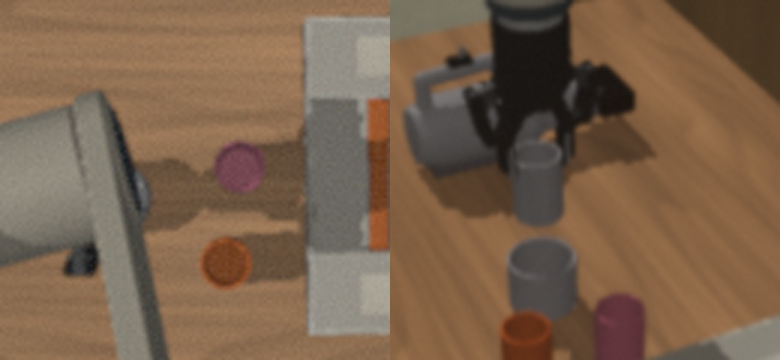

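The held middle cup has its base at (540,212), directly above the large cup's rim at (543,260). Lowering it.

>>> {"method": "apply_moves", "body": {
  "deltas": [
    [0, 0, 0, 0, 0.006, 0.15, 0.4],
    [0, 0, 0, 0, 0, 0.15, 0.4],
    [0, 0, 0, 0, 0, 0.15, 0.4],
    [0, 0, 0, 0, 0, 0.14, 0.4],
    [0, 0, 0, 0, 0, 0.1, 0.4]
  ]
}}

```text
time: 4.9
position: [0.5149, 0.1382, 0.0842]
eef_rot: [-0.0, 0.708, 0.706, -0.001]
contact_force: [-0.5, -0.9, -1.1]
gripper_width: 0.0519
finger_force: 31.7
```

>>> {"method": "apply_moves", "body": {
  "deltas": [
    [0, 0, 0, 0, 0, 0.04, 0.4],
    [0, 0, 0, 0, 0, 0, 0.4],
    [0, 0, 0, 0, 0, 0, 0.4]
  ]
}}

```text
time: 5.15
position: [0.5158, 0.1391, 0.08]
eef_rot: [0.0, 0.708, 0.706, -0.0]
contact_force: [0.4, -0.5, -0.8]
gripper_width: 0.0516
finger_force: 31.7
```

>>> {"method": "apply_moves", "body": {
  "deltas": [
    [0, 0, 0, 0, 0, 0.01, 0.4],
    [0, 0, 0, 0, 0, 0, 0.7],
    [0, 0, 0, 0, 0, 0, 0.9],
    [0, 0, 0, 0, 0, 0, 1],
    [0, 0, 0, 0, 0, 0, 1]
  ]
}}

```text
time: 5.57
position: [0.5157, 0.1399, 0.0785]
eef_rot: [0.0, 0.707, 0.707, 0.0]
contact_force: [0.1, -0.2, -0.5]
gripper_width: 0.0855
finger_force: 0.0
```

>>> {"method": "apply_moves", "body": {
  "deltas": [
    [0, 0, 0, 0, 0, -0.1, 1],
    [0, 0, 0, 0, 0, -0.2, 1],
    [0, 0, 0, 0, 0, -0.25, 1],
    [0, 0, 0, -0.25, 0.02, -0.1, 1],
    [0, 0, 0, -0.25, 0.02, 0, 1]
  ]
}}

```text
time: 5.98
position: [0.524, 0.0657, 0.1799]
eef_rot: [0.002, 0.706, 0.708, 0.003]
contact_force: [0.8, 0.2, 0.6]
gripper_width: 0.0854
finger_force: 0.0
```

>>> {"method": "apply_moves", "body": {
  "deltas": [
    [0, 0, 0, -0.25, 0.02, 0, 1],
    [0, 0, 0, -0.25, 0.02, 0, 1],
    [0, 0, 0, -0.25, 0.02, 0, 1],
    [0, 0, 0, -0.25, 0.02, 0, 1],
    [0, 0, 0, -0.25, 0.02, 0, 1]
  ]
}}

```text
time: 6.4
position: [0.5361, -0.1245, 0.1759]
eef_rot: [0.0, 0.707, 0.707, 0.0]
contact_force: [1.1, 0.3, -0.4]
gripper_width: 0.0853
finger_force: 0.0
```

```bash
python3 - <<'E'
from h import *
t=cap('top');s=cap('side')
a=cv2.resize(t['pixels'][130:250,180:310],(390,360),interpolation=2);b=cv2.resize(s['pixels'][140:260,190:320],(390,360),interpolation=2)
cv2.imwrite('pics/g3.png',np.hstack([a,b])[:,:,::-1])
o=robot.get_obs();p=o['position'];print(p,o['gripper_width'])
L=np.array([.5141,.1402])
q=np.array([[*L,.079],[*L,.06],[.5413,-.1746,.09]])
print('top',(proj(t,q)-[180,130])*3);print('side',(proj(s,q)-[190,140])*3+[390,0])
E
```

```text
[ 0.53673217 -0.12732192  0.17599916] 0.08579335268124252
top [[108.87869917 195.94569741]
 [110.98341685 196.22222997]
 [427.76959856 168.63126753]]
side [[465.19816495  62.52767581]
 [465.82865931  76.69183729]
 [628.51346564 235.06948911]]
```

View pics/g3.png

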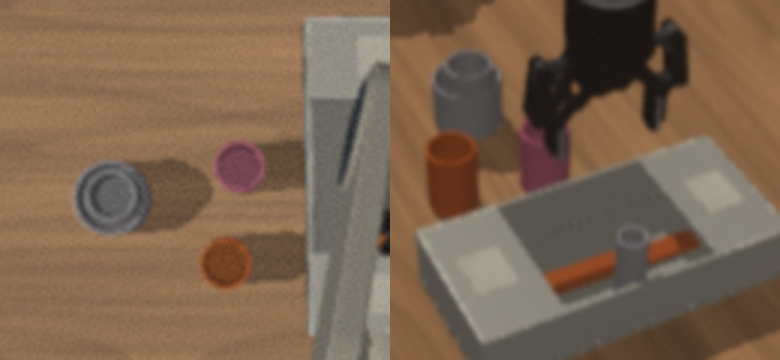

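Both views confirm the middle cup is nested in the large one at (112,196). The small cup's rim is at (632,237) in the side view.

>>> {"method": "apply_moves", "body": {
  "deltas": [
    [0, 0, 0, -0.2, 0.02, 0, 1],
    [0, 0, 0, -0.12, 0.02, 0.1, 1],
    [0, 0, 0, 0, 0, 0.2, 1],
    [0, 0, 0, 0, 0, 0.15, 1],
    [0, 0, 0, 0, 0, 0.07, 1]
  ]
}}

```text
time: 6.92
position: [0.5405, -0.1701, 0.0951]
eef_rot: [-0.002, 0.708, 0.707, -0.001]
contact_force: [-0.7, 0.7, -0.3]
gripper_width: 0.0852
finger_force: 0.0
```

>>> {"method": "apply_moves", "body": {
  "deltas": [
    [0, 0, 0, 0, 0, 0.02, 1],
    [0, 0, 0, 0, 0, 0, 1],
    [0, 0, 0, 0, 0, 0, 1]
  ]
}}

```text
time: 7.17
position: [0.5429, -0.1705, 0.0955]
eef_rot: [0.001, 0.707, 0.707, 0.0]
contact_force: [-0.2, 0.3, -0.2]
gripper_width: 0.0856
finger_force: 0.0
```

>>> {"method": "apply_moves", "body": {
  "deltas": [
    [0, 0, 0, -0.033, 0, 0.02, 1],
    [0, 0, 0, 0, 0, 0, 0.6],
    [0, 0, 0, 0, 0, 0, 0.45],
    [0, 0, 0, 0, 0, 0, 0.2],
    [0, 0, 0, 0, 0, 0, 0.2]
  ],
  "force": 25
}}

```text
time: 7.58
position: [0.5423, -0.1757, 0.0919]
eef_rot: [0.0, 0.708, 0.707, 0.0]
contact_force: [-1.0, 0.2, -0.5]
gripper_width: 0.0387
finger_force: 0.0
```

>>> {"method": "apply_moves", "body": {
  "deltas": [
    [0, 0, 0, 0, 0, 0, 0.2],
    [0, 0, 0, 0, 0, 0, 0.2],
    [0, 0, 0, 0, 0, 0, 0.2],
    [0, 0, 0, 0, 0, -0.05, 0.2],
    [0, 0, 0, 0, 0, -0.1, 0.2]
  ]
}}

```text
time: 8.0
position: [0.5407, -0.1752, 0.1129]
eef_rot: [-0.002, 0.708, 0.707, -0.001]
contact_force: [0.1, -0.2, -1.1]
gripper_width: 0.0296
finger_force: 24.8
```

>>> {"method": "apply_moves", "body": {
  "deltas": [
    [0, 0, 0, 0, 0, -0.25, 0.2],
    [0, 0, 0, 0, 0, -0.25, 0.2],
    [0, 0, 0, 0.19, -0.01, -0.15, 0.2],
    [0, 0, 0, 0.24, -0.02, 0, 0.2],
    [0, 0, 0, 0.24, -0.02, 0, 0.2]
  ]
}}

```text
time: 8.42
position: [0.5354, -0.0748, 0.2138]
eef_rot: [0.001, 0.708, 0.706, 0.001]
contact_force: [0.1, 0.5, -0.8]
gripper_width: 0.0297
finger_force: 24.9
```

>>> {"method": "apply_moves", "body": {
  "deltas": [
    [0, 0, 0, 0.24, -0.02, 0, 0.2],
    [0, 0, 0, 0.24, -0.02, 0, 0.2],
    [0, 0, 0, 0.24, -0.02, 0, 0.2],
    [0, 0, 0, 0.24, -0.03, 0, 0.2],
    [0, 0, 0, 0.24, -0.03, 0, 0.2]
  ]
}}

```text
time: 8.83
position: [0.5162, 0.1065, 0.2119]
eef_rot: [-0.0, 0.708, 0.707, -0.0]
contact_force: [0.9, 0.1, -0.4]
gripper_width: 0.0295
finger_force: 24.9
```

>>> {"method": "apply_moves", "body": {
  "deltas": [
    [0, 0, 0, 0.22, -0.02, 0, 0.2],
    [0, 0, 0, 0, 0, 0, 0.2],
    [0, 0, 0, 0, 0, 0, 0.2]
  ]
}}

```text
time: 9.08
position: [0.5135, 0.1393, 0.2117]
eef_rot: [-0.0, 0.706, 0.708, -0.0]
contact_force: [0.2, 0.2, -0.8]
gripper_width: 0.0294
finger_force: 24.9
```

```bash
python3 - <<'E'
from h import *
t=cap('top');s=cap('side')
a=cv2.resize(t['pixels'][130:250,210:340],(390,360),interpolation=2);b=cv2.resize(s['pixels'][80:200,165:295],(390,360),interpolation=2)
cv2.imwrite('pics/g4.png',np.hstack([a,b])[:,:,::-1])
o=robot.get_obs();p=o['position'];print(p,o['gripper_width'])
q=np.array([[*p[:2],p[2]-.002],[*p[:2],p[2]-.086],[.5145,.138,.079]])
print('side',(proj(s,q)-[165,80])*3+[390,0])
E
```

```text
[0.51374759 0.1373864  0.21160736] 0.029627774149766778
side [[536.37064313 139.37664043]
 [539.34417142 208.18447968]
 [541.34461995 243.55210846]]
```

View pics/g4.png

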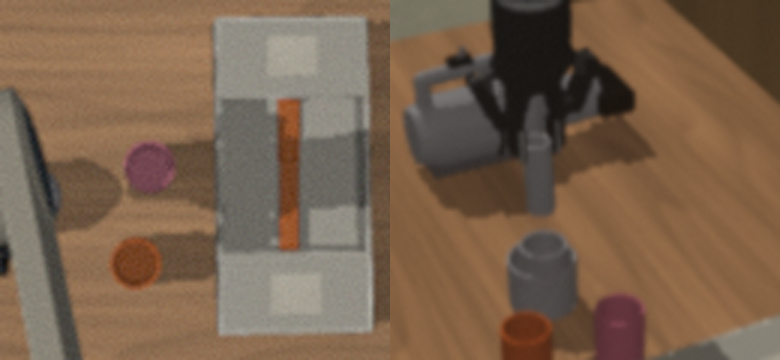

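The small cup is centred above the nested cups: its base is at (540,210) and the middle rim at (544,243). Lowering with a 1 mm correction.

>>> {"method": "apply_moves", "body": {
  "deltas": [
    [0, 0, 0, 0, 0.01, 0.15, 0.2],
    [0, 0, 0, 0, 0, 0.15, 0.2],
    [0, 0, 0, 0, 0, 0.15, 0.2],
    [0, 0, 0, 0, 0, 0.15, 0.2],
    [0, 0, 0, 0, 0, 0.1, 0.2]
  ]
}}

```text
time: 9.6
position: [0.5148, 0.136, 0.1047]
eef_rot: [-0.0, 0.708, 0.706, -0.001]
contact_force: [-0.4, -0.3, -1.3]
gripper_width: 0.0294
finger_force: 24.9
```

>>> {"method": "apply_moves", "body": {
  "deltas": [
    [0, 0, 0, 0, 0, 0.055, 0.2],
    [0, 0, 0, 0, 0, 0, 0.2],
    [0, 0, 0, 0, 0, 0, 0.2]
  ]
}}

```text
time: 9.85
position: [0.5157, 0.1366, 0.0985]
eef_rot: [-0.0, 0.708, 0.706, -0.0]
contact_force: [0.2, 0.3, -0.2]
gripper_width: 0.0297
finger_force: 24.9
```

>>> {"method": "apply_moves", "body": {
  "deltas": [
    [0, 0, 0, 0, 0, 0, 0.4],
    [0, 0, 0, 0, 0, 0, 0.6],
    [0, 0, 0, 0, 0, 0, 0.7],
    [0, 0, 0, 0, 0, 0, 0.7],
    [0, 0, 0, 0, 0, 0, 0.7]
  ]
}}

```text
time: 10.27
position: [0.5156, 0.1378, 0.0985]
eef_rot: [0.0, 0.708, 0.707, 0.0]
contact_force: [0.1, 0.1, -1.1]
gripper_width: 0.0602
finger_force: 0.0
```

>>> {"method": "apply_moves", "body": {
  "deltas": [
    [0, 0, 0, 0, 0, -0.1, 0.7],
    [0, 0, 0, 0, 0, -0.2, 0.7],
    [0, 0, 0, 0, 0, -0.25, 0.7],
    [0, 0, 0.076, 0, 0, -0.2, 0.7],
    [0, 0, 0.076, 0, 0, 0, 0.7]
  ]
}}

```text
time: 10.68
position: [0.5186, 0.1388, 0.2169]
eef_rot: [0.002, 0.788, 0.615, 0.004]
contact_force: [1.2, -0.0, 1.2]
gripper_width: 0.0596
finger_force: 0.0
```

```bash
python3 - <<'E'
from h import *
t=cap('top');s=cap('side')
a=cv2.resize(t['pixels'][155:220,290:325],(323,600),interpolation=cv2.INTER_CUBIC);b=cv2.resize(s['pixels'][145:245,190:265],(450,600),interpolation=cv2.INTER_CUBIC)
cv2.imwrite('pics/g5.png',np.hstack([a,b])[:,:,::-1])
q=np.array([[.5145,.138,.094],[.5145,.138,.079],[.5145,.138,.06]])
print('side',(proj(s,q)-[190,145])*6+[323,0])
E
```

```text
side [[474.69617037  74.37059974]
 [475.68923989  97.10421693]
 [476.93136409 125.44321772]]
```

View pics/g5.png

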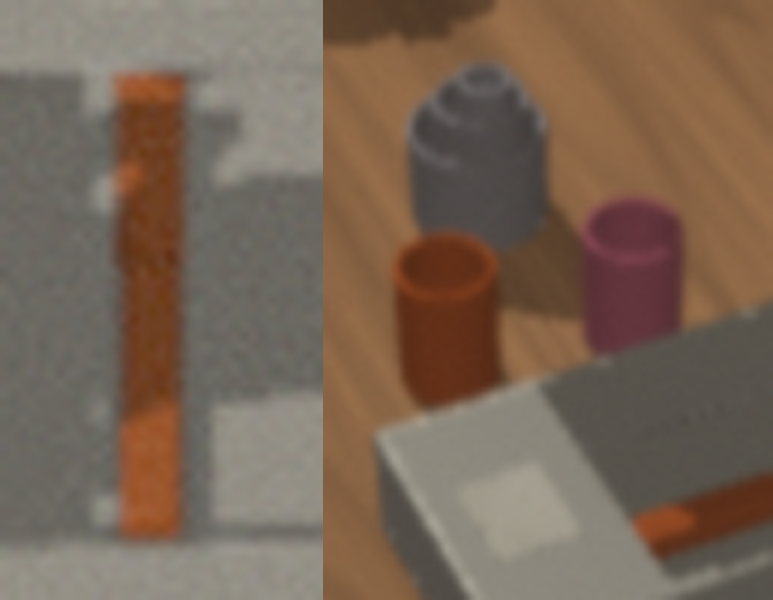

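The three cups are nested at (480,130) in the right-hand view. The left view shows the blade widening above row 263, so the handle points towards the robot and the blade away from it. Next I'm rotating the gripper and moving over the tool.

>>> {"method": "apply_moves", "body": {
  "deltas": [
    [0, 0, 0.0771, -0.154, 0.059, 0, 0.7],
    [0, 0, 0.0771, -0.146, 0.077, 0, 0.7],
    [0, 0, 0.0771, -0.135, 0.095, 0, 0.7],
    [0, 0, 0.0771, -0.123, 0.11, 0, 0.7],
    [0, 0, 0.0771, -0.108, 0.125, 0, 0.7]
  ]
}}

```text
time: 11.2
position: [0.5304, 0.014, 0.2094]
eef_rot: [-0.0, 0.935, 0.354, -0.001]
contact_force: [0.8, -0.4, -0.2]
gripper_width: 0.0596
finger_force: 0.0
```

>>> {"method": "apply_moves", "body": {
  "deltas": [
    [0, 0, 0.0771, -0.092, 0.137, 0, 0.7],
    [0, 0, 0.0771, -0.076, 0.146, 0, 0.7],
    [0, 0, 0.0771, -0.058, 0.155, 0, 0.7],
    [0, 0, 0.0771, -0.039, 0.16, 0, 0.7],
    [0, 0, 0.0771, -0.019, 0.164, 0, 0.7]
  ]
}}

```text
time: 11.62
position: [0.546, -0.1087, 0.2093]
eef_rot: [-0.0, 0.998, 0.059, -0.001]
contact_force: [0.6, 0.8, 0.1]
gripper_width: 0.06
finger_force: 0.0
```

>>> {"method": "apply_moves", "body": {
  "deltas": [
    [0, 0, 0.0771, 0, 0.165, 0, 0.7],
    [0, 0, 0, 0, 0, 0, 0.7],
    [0, 0, 0, 0, 0, 0, 0.7],
    [0, 0, 0, 0, 0, 0, 0.7]
  ]
}}

```text
time: 11.95
position: [0.5491, -0.1317, 0.2097]
eef_rot: [-0.0, 1.0, 0.001, -0.001]
contact_force: [-1.4, -1.0, 0.5]
gripper_width: 0.0597
finger_force: 0.0
```

>>> {"method": "apply_moves", "body": {
  "deltas": [
    [0, 0, 0, -0.1, 0.006, 0.2, 0.7],
    [0, 0, 0, 0, 0, 0.25, 0.7],
    [0, 0, 0, 0, 0, 0.25, 0.7],
    [0, 0, 0, 0, 0, 0.25, 0.7],
    [0, 0, 0, 0, 0, 0.15, 0.7]
  ]
}}

```text
time: 12.37
position: [0.5326, -0.1313, 0.0424]
eef_rot: [-0.001, 1.0, 0.002, -0.002]
contact_force: [-1.8, -0.3, 0.8]
gripper_width: 0.0596
finger_force: 0.0
```

>>> {"method": "apply_moves", "body": {
  "deltas": [
    [0, 0, 0, 0, 0, 0.05, 0.7],
    [0, 0, 0, 0, 0, 0.02, 0.7],
    [0, 0, 0, 0, 0, 0, 0.7],
    [0, 0, 0, 0, 0, 0, 0.7]
  ]
}}

```text
time: 12.7
position: [0.5359, -0.133, 0.0366]
eef_rot: [0.0, 1.0, 0.0, 0.001]
contact_force: [-0.2, 0.3, 0.7]
gripper_width: 0.0597
finger_force: 0.0
```

>>> {"method": "apply_moves", "body": {
  "deltas": [
    [0, 0, 0, 0, 0, 0.055, 0.7],
    [0, 0, 0, 0, 0, 0, 0.4],
    [0, 0, 0, 0, 0, 0, 0.1],
    [0, 0, 0, 0, 0, 0, 0],
    [0, 0, 0, 0, 0, 0, 0]
  ],
  "force": 60
}}

```text
time: 13.12
position: [0.5352, -0.1332, 0.0277]
eef_rot: [0.0, 1.0, -0.001, 0.0]
contact_force: [-0.9, 0.3, 3.3]
gripper_width: 0.0183
finger_force: 59.0
```

>>> {"method": "apply_moves", "body": {
  "deltas": [
    [0, 0, 0, 0, 0, 0, 0],
    [0, 0, 0, 0, 0, 0, 0],
    [0, 0, 0, 0, 0, 0, 0],
    [0, 0, 0, 0, 0, 0, 0]
  ]
}}

```text
time: 13.45
position: [0.5352, -0.1333, 0.0277]
eef_rot: [0.0, 1.0, -0.001, 0.0]
contact_force: [-1.6, 1.1, 5.6]
gripper_width: 0.0186
finger_force: 59.3
```

>>> {"method": "apply_moves", "body": {
  "deltas": [
    [0, 0, 0, 0, 0, -0.02, 0],
    [0, 0, 0, -0.07, 0, 0, 0],
    [0, 0, 0, -0.07, 0, 0, 0],
    [0, 0, 0, -0.06, 0, 0, 0],
    [0, 0, 0, 0, 0, 0, 0]
  ]
}}

```text
time: 13.87
position: [0.5015, -0.1327, 0.0296]
eef_rot: [-0.0, 1.0, -0.001, -0.002]
contact_force: [-0.6, 0.2, -1.8]
gripper_width: 0.0184
finger_force: 58.6
```

```bash
python3 - <<'E'
from h import *
t=cap('top');s=cap('side')
a=cv2.resize(t['pixels'][130:250,270:345],(375,600),interpolation=2);b=cv2.resize(s['pixels'][155:265,195:275],(420,577),interpolation=2)
b=cv2.copyMakeBorder(b,0,23,0,0,0)
cv2.imwrite('pics/g6.png',np.hstack([a,b])[:,:,::-1]);o=robot.get_obs();print(o['position'],o['contact_force'])
E
```

```text
[ 0.50418787 -0.13312897  0.03007703] [ 0.11023118 -0.22185905 -1.10796045]
```

View pics/g6.png

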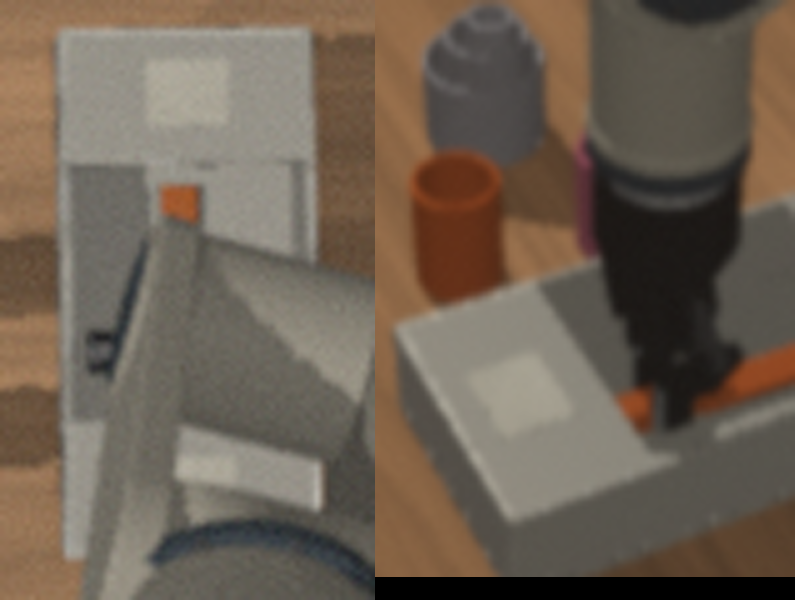

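The blade end is at (180,187), about 12 mm inside the mouth's far edge, and the stack is intact. Now tilting the blade up.

>>> {"method": "apply_moves", "body": {
  "deltas": [
    [0, 0, 0, 0.027, 0, 0, 0],
    [0, 0.06, 0, -0.013, 0, -0.076, 0],
    [0, 0.06, 0, -0.013, 0, -0.076, 0],
    [0, 0.06, 0, -0.013, 0, -0.076, 0],
    [0, 0.06, 0, -0.013, 0, -0.076, 0]
  ]
}}

```text
time: 14.38
position: [0.4973, -0.1314, 0.0701]
eef_rot: [-0.002, 0.985, 0.0, 0.17]
contact_force: [0.4, 1.5, -1.6]
gripper_width: 0.0183
finger_force: 58.9
```

>>> {"method": "apply_moves", "body": {
  "deltas": [
    [0, 0, 0, 0, 0, 0, 0],
    [0, 0, 0, 0, 0, 0, 0],
    [0, 0, 0, 0, 0, 0, 0]
  ]
}}

```text
time: 14.63
position: [0.4992, -0.1312, 0.0694]
eef_rot: [-0.003, 0.986, 0.0, 0.168]
contact_force: [-0.0, 0.4, -2.1]
gripper_width: 0.0185
finger_force: 58.9
```

```bash
python3 - <<'E'
from h import *
s=cap('side')
cv2.imwrite('pics/g7.png',cv2.resize(s['pixels'][135:270,190:350],(711,600),interpolation=2)[:,:,::-1])
E
```

```text
(no output)
```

View pics/g7.png

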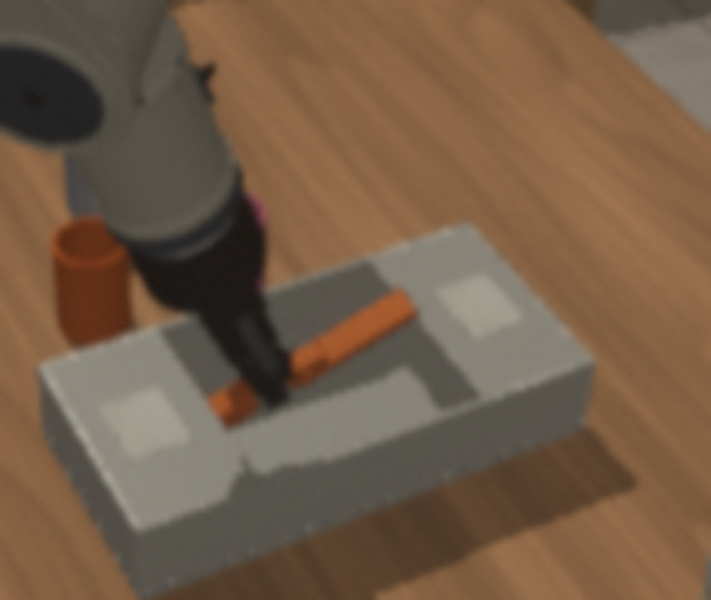

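```bash
python3 - <<'E'
from h import *
s=cap('side')
for u,v in [(405,292),(413,312),(322,345),(325,372),(222,424),(212,400)]:
    o,d=ray(s,u/4.444+190,v/4.444+135); print((o+d*(-.132-o[1])/d[1]).round(4))
E
```

```text
[ 0.6011 -0.132   0.0962]
[ 0.6085 -0.132   0.0761]
[ 0.5428 -0.132   0.0739]
[ 0.546  -0.132   0.0487]
[ 0.4733 -0.132   0.0335]
[ 0.4664 -0.132   0.058 ]
```

Blade end is about 86 mm high and the handle end is still under the lid. Drawing the tool out along its axis.

>>> {"method": "apply_moves", "body": {
  "deltas": [
    [0, 0, 0, 0.1, 0, 0, 0],
    [0, 0, 0, 0.15, 0, 0, 0],
    [0, 0, 0, 0.15, 0, 0, 0],
    [0, 0, 0, 0.15, 0, 0, 0],
    [0, 0, 0, 0.15, 0, 0, 0]
  ]
}}

```text
time: 15.15
position: [0.5986, -0.1309, 0.1041]
eef_rot: [-0.003, 0.986, 0.001, 0.168]
contact_force: [0.2, 0.2, -0.9]
gripper_width: 0.0186
finger_force: 58.9
```

>>> {"method": "apply_moves", "body": {
  "deltas": [
    [0, 0, 0, 0.15, 0, 0, 0],
    [0, 0, 0, 0.1, 0, -0.05, 0],
    [0, 0, 0, 0.05, 0, -0.15, 0],
    [0, 0, 0, 0.05, 0, -0.15, 0],
    [0, 0, 0, 0.05, 0, -0.15, 0]
  ]
}}

```text
time: 15.57
position: [0.6292, -0.1315, 0.1949]
eef_rot: [-0.003, 0.986, 0.0, 0.167]
contact_force: [-0.1, -0.2, -1.1]
gripper_width: 0.0185
finger_force: 58.9
```

>>> {"method": "apply_moves", "body": {
  "deltas": [
    [0, 0, 0, 0.05, 0, -0.15, 0],
    [0, 0, 0, 0.05, 0, -0.15, 0],
    [0, 0, 0, 0.03, 0, -0.1, 0],
    [0, 0, 0, 0, 0, 0, 0],
    [0, 0, 0, 0, 0, 0, 0]
  ]
}}

```text
time: 15.98
position: [0.628, -0.1321, 0.2582]
eef_rot: [-0.003, 0.986, 0.0, 0.168]
contact_force: [-0.8, 0.4, -1.6]
gripper_width: 0.0187
finger_force: 58.9
```

```bash
python3 - <<'E'
from h import *
s=cap('side');h=cv2.cvtColor(s['pixels'],cv2.COLOR_RGB2HSV)
m=((h[...,0]<13)&(h[...,1]>170)&(h[...,2]>90)).astype(np.uint8)
n,l,st,ce=cv2.connectedComponentsWithStats(m)
for i in range(1,n):
    if st[i,4]>60:
        v,u=np.where(l==i)
        for k in(u.argmin(),u.argmax()):
            o,d=ray(s,u[k],v[k]);print(i,st[i,4],(o+d*(-.132-o[1])/d[1]).round(3))
print(robot.get_obs()['finger_force'],robot.get_obs()['qd'])
E
```

```text
1 205 [ 0.653 -0.132  0.248]
1 205 [ 0.738 -0.132  0.268]
2 298 [ 0.521 -0.132  0.219]
2 298 [ 0.623 -0.132  0.235]
3 353 [ 0.371 -0.132  0.227]
3 353 [ 0.413 -0.132  0.211]
58.89609754085541 [-0.00265666  0.01536107  0.02223709  0.00759603 -0.00167285 -0.00992086]
```

The tool runs from about x = 0.52 to 0.74 m at a height of 0.22 to 0.27 m, held and still. Handing in.

```bash
python3 -c "
from rig import robot
print(robot.hand_in())"
```

```text
the job is handed in; nothing more can be done
None
```

The job is handed in at about 16 s with no verdict returned: the cups looked nested in size order when last seen, before the tool was lifted, and the tool is held still about 15 cm above the bin; I viewed 11 pictures, one over the limit of 10.

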